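Line up the sample jars by size on the sampling board

TASK

Get the sampling board ready for today's batch: stand the four capped white sample jars upright in order of size on the row of black rubber pads, one jar centred on each pad, with the largest on the pad next to the brass valve and the smallest at the far end of the row. Don't tip a jar over on the way, and leave the hose coupling where it lies.

Things in the scene. Friction and masses are not known exactly. Their poses are not given: they have to be found in the camera images.
- jar_s: the smallest of four loose sample jars: upright straight-sided white plastic jar with a grey screw cap, 34 mm in diameter all the way up (cap included, within 1 mm), 54 mm high, 50 g or up to a third lighter or heavier; starts standing on the bench; origin at the centre of its underside, z up along its axis
- jar_m: the second smallest of four loose sample jars: upright straight-sided white plastic jar with a grey screw cap, 42 mm in diameter all the way up (cap included, within 1 mm), 66 mm high, 80 g or up to a third lighter or heavier; starts standing on the bench; origin at the centre of its underside, z up along its axis
- jar_l: the second largest of four loose sample jars: upright straight-sided white plastic jar with a grey screw cap, 51 mm in diameter all the way up (cap included, within 1 mm), 78 mm high, 130 g or up to a third lighter or heavier; starts standing on the bench; origin at the centre of its underside, z up along its axis
- jar_xl: the largest of four loose sample jars: upright straight-sided white plastic jar with a grey screw cap, 60 mm in diameter all the way up (cap included, within 1 mm), 90 mm high, 190 g or up to a third lighter or heavier; starts standing on the bench; origin at the centre of its underside, z up along its axis
- pad_a: round flat black rubber pad, 66 mm across and 3 mm thick, one of four fixed in a nearly straight row, about 88 mm apart, on a raised brown wooden board (90 mm deep, 480 mm long, top 40 mm above the bench) on the far side of the jars; first of the row (pad_a, at the robot's right-hand end, y lowest); origin at the centre of its underside, on the board, so its top is 3 mm above it; its y axis points roughly along the row to the robot's left
- pad_b: round flat black rubber pad, 66 mm across and 3 mm thick, one of four fixed in a nearly straight row, about 88 mm apart, on a raised brown wooden board (90 mm deep, 480 mm long, top 40 mm above the bench) on the far side of the jars; second from the robot's right; origin at the centre of its underside, on the board, so its top is 3 mm above it; its y axis points roughly along the row to the robot's left
- pad_c: round flat black rubber pad, 66 mm across and 3 mm thick, one of four fixed in a nearly straight row, about 88 mm apart, on a raised brown wooden board (90 mm deep, 480 mm long, top 40 mm above the bench) on the far side of the jars; third from the robot's right; origin at the centre of its underside, on the board, so its top is 3 mm above it; its y axis points roughly along the row to the robot's left
- pad_d: round flat black rubber pad, 66 mm across and 3 mm thick, one of four fixed in a nearly straight row, about 88 mm apart, on a raised brown wooden board (90 mm deep, 480 mm long, top 40 mm above the bench) on the far side of the jars; last of the row (pad_d, at the robot's left-hand end, y highest); origin at the centre of its underside, on the board, so its top is 3 mm above it; its y axis points roughly along the row to the robot's left
- valve: brass ball valve with a red-sleeved lever, 100 mm long (its lever overhangs the board on the robot side by about 20 mm, 80 mm above the bench) and 42 mm high, fixed on the board beyond one end of the row of pads: some days the left end, some days the right (a small steel ferrule sits at the other end); its origin, centre of its underside, is about 73 mm from the nearest pad's centre; its length lies across the row
- coupling: loose orange and black plastic hose coupling lying on the bench among the jars, 85 mm long, 36 mm high, 42 mm wide at its foot, a bystander to be left where it is; origin at the centre of its underside, its length along its x axis

How it is judged:
By the outcome, as a careful person would: the job done as asked, in the order asked, and still so for the second after the job is handed in, with the robot touching nothing.
It also fails if it takes over 109 s, if anything falls off the work surface, if the arm or the gripper's body presses on something with over 40 N, if the wrist force passes 120 N, or if a joint passes its speed limit or range.

ROBOT

A 7-joint arm with a two-finger parallel gripper is mounted at the origin on the work surface. World frame = base frame: x ahead of the robot, y to its left, z up, the work surface at z = 0. Lengths are in m, angles in rad, forces in N, time in s.
With the tool pointing down it reaches from about 0.4 to 0.875 m from the base axis. Payload 4.4 kg.
Tool frame: the origin (TCP) lies at the very end of the fingers, on their centre line; the grasp point (between the pads) lies r.pinch_z behind it (r.pinch_z is the distance from the TCP to the grasp point, in m); z points along the fingers, y is the direction in which the jaws open and shut (so a half turn about z gives the same grasp; the last joint's range is limited). The gripper opens to 85 mm and grips with 20 to 120 N. Pads are 22 mm wide; open, the fingers measure 114 mm over their backs; the gripper's body (76 mm by 85 mm) begins 54 mm behind the grasp point. The pads swing forward as they close: fully open they stand 13 mm farther back than shut.
Start: joints at [-0.066, 0.628, 0.038, 1.517, -0.027, 0.996, -0.02], TCP at [0.65, 0, 0.231] pointing down, gripper open.
Joint ranges: [-3.06, 3.06], [-0.37, 2.12], [-1.25, 1.32], [0.18, 2.47], [-1.1, 4.24], [0.23, 1.98], [-2.94, 2.94]. Speed limits (rad/s): [2.57, 2.57, 3.14, 3.14, 3.14, 3.14, 3.14].

INTERFACE

Orientations are given as a unit quaternion [x, y, z, w].
In Python, from plant import r, cams, ticket gives the robot as it stands.
- The arm moves only by the tool arm_command, never from a script. Its arguments are lists of equal length, an entry for each row: "rotation": the turn, a rotation vector about the tool's x, y, z normalised to -1 to 1, where 1 is 180 degrees, a list of three; "offset": the shift along the tool's x, y, z normalised to -1 to 1, where 1 is 0.2 m, a list of three; "hand": the opening in per cent of the stroke, from 0 (shut) to 100 (fully open). In form: {"rotation": [[rx, ry, rz], ...], "offset": [[tx, ty, tz], ...], "hand": [hand, ...]}. A call has exactly 5 rows; each row is the pose to reach, as a shift and turn from the pose commanded when the call began, along the tool's axes at that moment, turning the shorter way round; what a row does not reach only later rows make up. A row lasts 1/12 s, in which the tool goes at most 41.7 mm and 7.16 degrees, less where a joint would pass 70% of its speed; a pose out of reach is approached as far as the arm can. A call with a number of a shift or a turn outside -1 to 1 is refused whole. A call with a gripper value outside its range is refused whole. The fingers move at their own pace and stop on an object; the grip force is fixed at half the most. Time passes only in rows, so rows that repeat a pose let the fingers close, or fill a call up. It gives the time, the measured TCP pose, the force and the opening at its end, in the units of the state.
- r.get_obs(): the state, without advancing time (a new reading comes with each control period).
- cams.capture(name): name is "scene" or "side" or "wrist"; returns a dict with "image" (480x640x3 uint8, red, green, blue), "depth" (480x640 float32, m along the optical axis (not along the pixel's ray), 0 where there is no reading), "mtx" (3x3 intrinsics, pixels), "dist" ([k1, k2, p1, p2, k3] as OpenCV has them; the pictures are not rectified), "position" and "rotation" of the camera in the world. Camera axes: x right, y down, z forward; pixel columns grow to the right and rows downward; lengths in m; the calibration is good to about 2 mm. A picture is of the moment at which its call begins.
- ticket.hand_in(): hands the job in, once; it reports no verdict.
The state is a dict: "time_s": time; "q": joint angles; "joint_velocities": joint speeds; "effort": joint torques, N m; "eef_pos": TCP position; "orientation": TCP orientation; "force": force on the tool from outside, world axes, zero at the start; "moment": the same for the moment, N m; "grip_width": finger opening in m.
Only numpy, scipy, OpenCV 4.12 (cv2) and the standard library are available. Lean on these libraries where they do the work, as an engineer would, in place of code of your own. Each camera call takes 0.05 s, during which the arm holds its last target. There are 200 camera calls.

## Working session

There is one attempt and no reset: what is moved stays moved. The work goes in short steps, Python scripts to look and compute and a tool call to move; the robot and the scene stay as the last step left them, time stands still between calls to the robot, and variables do not carry over. Pictures are saved under pics/ and viewed, about 12 in all and at most 16, crops included, and the job is handed in when it is done.

Besides the shell and the picture viewer there is one more tool, called after "Emit:" by a JSON object that holds its "name" and its "arguments", one argument or row to a line. arm_command: Moves the arm, as the interface text tells. Its arguments: {"type":"object","properties":{"rotation":{"type":"array","items":{"type":"array","items":{"type":"number","minimum":-1,"maximum":1}}},"offset":{"type":"array","items":{"type":"array","items":{"type":"number","minimum":-1,"maximum":1}}},"hand":{"type":"array","items":{"type":"number"}}},"required":["rotation","offset","hand"]}

```bash
ls; mkdir -p pics; cat > h.py <<'E'
import numpy as np, cv2
from plant import r,cams,ticket
from scipy.spatial.transform import Rotation as R
def rot(c):
    a=np.array(c["rotation"],float)
    return a if a.shape==(3,3) else R.from_quat(a).as_matrix()
def world(c,uv,depth=None):
    uv=np.array(uv,float).reshape(-1,1,2)
    n=cv2.undistortPoints(uv,np.array(c["mtx"]),np.array(c["dist"])).reshape(-1,2)
    d=np.c_[n,np.ones(len(n))]@rot(c).T
    return np.array(c["position"]),d
def onplane(c,uv,z):
    p,d=world(c,uv); return p+d*((z-p[2])/d[:,2])[:,None]
def cloud(c):
    v,u=np.nonzero(c["depth"]>0)
    p,d=world(c,np.c_[u,v]); return p+d*c["depth"][v,u][:,None],u,v
def save(c,n): cv2.imwrite(n,c["image"][:,:,::-1])
E
python3 - <<'E'
from h import *
import pickle
D={}
for n in["scene","side","wrist"]:
    c=cams.capture(n);D[n]=c;save(c,f"pics/{n}0.png");print(n,c["position"],np.round(rot(c),2).tolist(),np.shape(c["rotation"]))
pickle.dump(D,open("d0.pkl","wb"))
print(r.pinch_z,r.get_obs())
E
```

```text
pics
scene [1.17111042 0.23482998 0.65058506] [[-0.32, 0.63, -0.7], [0.95, 0.2, -0.26], [-0.02, -0.75, -0.66]] (4,)
side [0.4522432  0.49645325 0.66365045] [[-0.99, -0.11, 0.11], [-0.15, 0.74, -0.65], [-0.01, -0.66, -0.75]] (4,)
wrist [0.65002768 0.07004518 0.3728148 ] [[1.0, 0.0, -0.0], [0.0, -0.96, -0.28], [-0.0, 0.28, -0.96]] (4,)
0.0187 {'time_s': 0.15, 'q': array([-0.06578944,  0.62912784,  0.03851356,  1.51812624, -0.02697824,
        0.9963241 , -0.02002191]), 'joint_velocities': array([ 0.00244628, -0.00096481,  0.00023986, -0.00217349,  0.00040602,
        0.00073302,  0.00103322]), 'effort': array([ 2.19518879e-03, -5.63800478e+01,  1.22790758e+00, -1.93650573e+01,
        1.11919764e-02,  7.40401709e-03, -1.44664841e-05]), 'eef_pos': array([ 6.49524494e-01, -1.85695554e-05,  2.30609185e-01]), 'orientation': array([ 7.07132428e-01,  7.07080753e-01, -5.40262499e-04, -4.95576812e-04]), 'force': array([-0.28025739,  0.46681524, -0.30000558]), 'moment': array([ 0.04235777, -0.00442395, -0.02551769]), 'grip_width': 0.08524065971092237}
```

View pics/scene0.png

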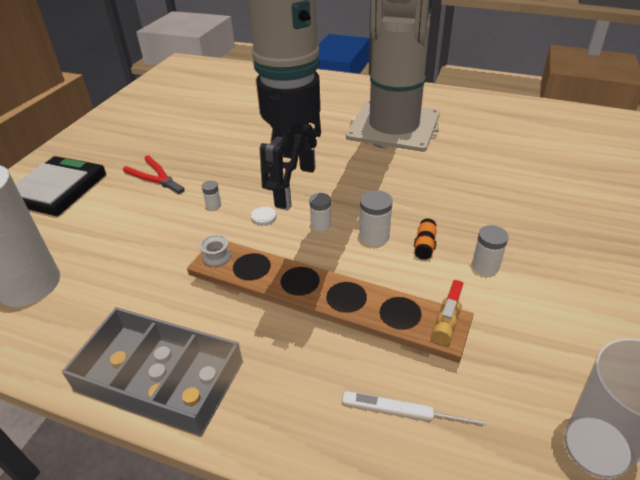

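View pics/side0.png

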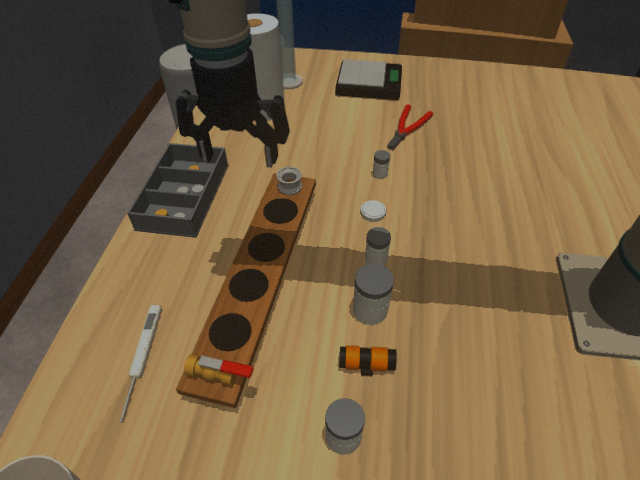

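The valve is at the +y end, so the largest jar goes on pad_d. From robot's right, the jars stand at scene pixels (211,195), (320,211), (376,218) and (490,250), and at side pixels (381,163), (377,245), (373,293) and (345,425). The pads run from (251,266) to (400,313) in the scene view. Next I measure from depth in both views.

```bash
python3 - <<'E'
from h import *
import pickle
from scipy.optimize import least_squares
D=pickle.load(open("d0.pkl","rb"))
J={"scene":[(211,195),(320,211),(376,218),(490,250)],"side":[(381,163),(377,245),(373,293),(345,425)]}
P={"scene":[(251,266),(300,281),(347,296),(400,313)],"side":[(281,210),(267,247),(249,285),(230,331)]}
for n in J:
    c=D[n];p,u,v=cloud(c)
    for k,(a,b) in enumerate(J[n]):
        m=(abs(u-a)<32)&(abs(v-b)<45)&(p[:,2]>.03)&(p[:,2]<.12)
        q=p[m]; s=world(c,[(a,b)]); 
        dep=c["depth"][b,a]; ctr=s[0]+s[1][0]*dep
        q=q[np.linalg.norm(q[:,:2]-ctr[:2],axis=1)<.055]
        zt=np.percentile(q[:,2],97); top=q[q[:,2]>zt-.006]; zt=np.median(top[:,2])
        (cx,cy),rad=cv2.minEnclosingCircle(top[:,:2].astype(np.float32))
        # side-wall fit: robust circle over wall+rim pts
        w=q[q[:,2]<zt-.012]
        f=least_squares(lambda t:np.hypot(w[:,0]-t[0],w[:,1]-t[1])-t[2],[cx,cy,rad],loss="soft_l1",f_scale=.001).x
        print(n,"jar",k,"ztop %.4f"%zt,"mec",np.round([cx,cy,2*rad],4),"wall",np.round([f[0],f[1],2*f[2]],4),len(top))
    hsv=c["image"].max(2)
    for k,(a,b) in enumerate(P[n]):
        # dark blob about the seed
        msk=(hsv<50).astype(np.uint8); _,lab=cv2.connectedComponents(msk); l=lab[b,a]
        cs,_=cv2.findContours((lab==l).astype(np.uint8),cv2.RETR_EXTERNAL,cv2.CHAIN_APPROX_NONE)
        z=np.median((lambda s:s[0]+s[1]*c["depth"][b,a])(world(c,[(a,b)]))[:,2])
        w=onplane(c,max(cs,key=len).reshape(-1,2),.043)
        f=cv2.fitEllipse(w[:,:2].astype(np.float32)*1000)
        print(n,"pad",k,l,"z %.4f"%z,np.round(f[0],1),np.round(f[1],1))
    # coupling
    cc=c["image"].astype(int); o=(cc[...,0]>150)&(cc[...,1]<120)&(cc[...,2]<60)
    vv,uu=np.nonzero(o&(c["depth"]>0)); pp,dd=world(c,np.c_[uu,vv]); q=pp+dd*c["depth"][vv,uu][:,None]
    print("orange",len(q),np.round(np.percentile(q,[5,50,95],axis=0),3).tolist())
E
```

```text
scene jar 0 ztop 0.0545 mec [ 0.4482 -0.2893  0.0401] wall [ 0.446  -0.2882  0.0328] 137
scene jar 1 ztop 0.0659 mec [ 0.4402 -0.0482  0.0445] wall [ 0.4381 -0.0474  0.0402] 250
scene jar 2 ztop 0.0900 mec [0.442  0.0646 0.0607] wall [0.4396 0.0638 0.0585] 539
scene jar 3 ztop 0.0776 mec [0.4589 0.2785 0.0556] wall [0.4585 0.2789 0.0507] 498
scene pad 0 42 z 0.0422 [ 627.5 -105.9] [59.  60.6]
scene pad 1 43 z 0.0425 [633.5 -14. ] [62.1 62.7]
scene pad 2 44 z 0.0440 [643.3  70.9] [57.4 61.3]
scene pad 3 45 z 0.0440 [648.1 160.5] [53.5 62. ]
orange 666 [[0.353, -0.526, 0.012], [0.414, 0.146, 0.025], [0.628, 0.24, 0.082]]
side jar 0 ztop 0.0530 mec [ 0.4463 -0.2843  0.0355] wall [ 0.4463 -0.286   0.0313] 145
side jar 1 ztop 0.0646 mec [ 0.4381 -0.0446  0.0437] wall [ 0.4389 -0.046   0.0404] 364
side jar 2 ztop 0.0885 mec [0.4407 0.0664 0.0614] wall [0.44   0.0652 0.059 ] 988
side jar 3 ztop 0.0767 mec [0.4589 0.2809 0.0521] wall [0.4596 0.2803 0.0496] 1241
side pad 0 17 z 0.0409 [ 626.3 -102.4] [61.8 63.4]
side pad 1 33 z 0.0420 [632.6 -10.5] [63.3 64.5]
side pad 2 51 z 0.0421 [642.8  73.6] [62.1 63. ]
side pad 3 71 z 0.0429 [649.2 163.9] [62.3 62.9]
orange 1106 [[0.372, -0.5, 0.013], [0.459, 0.172, 0.034], [0.689, 0.242, 0.081]]
```

View pics/wrist0.png

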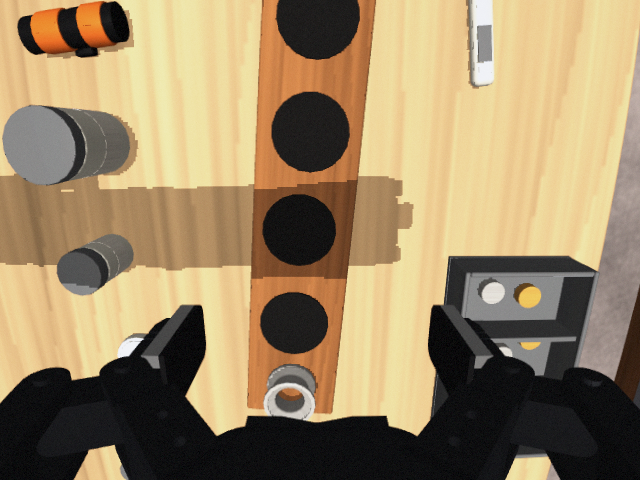

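The wrist view shows pads a, b and c at (294,323), (299,230) and (310,132), and pad d cut off at (318,15). The jars XL (40,145) and M (83,270) stand on the robot side. I'll cross-check with the wrist calibration.

```bash
python3 - <<'E'
from h import *
import pickle
c=pickle.load(open("d0.pkl","rb"))["wrist"]
print(onplane(c,[(294,323),(299,230),(310,132)],.043)[:,:2].round(4).tolist())
m=(c["image"].max(2)<50).astype(np.uint8);_,lab=cv2.connectedComponents(m)
for a,b in [(294,323),(299,230),(310,132)]:
    cs,_=cv2.findContours((lab==lab[b,a]).astype(np.uint8),0,1)
    f=cv2.fitEllipse(onplane(c,max(cs,key=len).reshape(-1,2),.043)[:,:2].astype(np.float32)*1000);print(np.round(f[0],1),np.round(f[1],1))
print("XL cap",onplane(c,[(40,145)],.0895),"M cap",onplane(c,[(83,270)],.066))
E
```

```text
[[0.6282, -0.1039], [0.6342, -0.0121], [0.6443, 0.0721]]
[ 628.  -104.2] [63.3 63.9]
[634.  -12.5] [64.1 64.1]
[644.3  71.9] [63.3 63.8]
XL cap [[0.44252414 0.06539175 0.0895    ]] M cap [[ 0.44491265 -0.04233879  0.066     ]]
```

Emit:
{"name": "arm_command", "arguments": {
  "rotation": [
    [0,0,0],
    [0,0,0],
    [0,0,0],
    [0,0,0],
    [0,0,0]
  ],
  "offset": [
    [0.06,-0.19,0],
    [0.13,-0.39,0.03],
    [0.19,-0.59,0.1],
    [0.26,-0.79,0.15],
    [0.32,-0.95,0.2]
  ],
  "hand": [100,100,100,100,100]
}}

```text
time_s: 0.57
eef_pos: [0.4578, 0.0642, 0.191]
orientation: [0.707, 0.707, 0.0, -0.0]
force: [0.0, 0.7, -0.3]
grip_width: 0.0855
```

Emit:
{"name": "arm_command", "arguments": {
  "rotation": [
    [0,0,0],
    [0,0,0],
    [0,0,0],
    [0,0,0],
    [0,0,0]
  ],
  "offset": [
    [0,-0.1,0.05],
    [0,-0.1,0.2],
    [0,-0.1,0.4],
    [0,-0.1,0.6],
    [0,-0.1,0.75]
  ],
  "hand": [100,100,100,100,100]
}}

```text
time_s: 0.98
eef_pos: [0.4391, 0.0641, 0.0407]
orientation: [0.707, 0.707, -0.003, -0.002]
force: [3.9, 1.3, 1.3]
grip_width: 0.0857
```

Emit:
{"name": "arm_command", "arguments": {
  "rotation": [
    [0,0,0],
    [0,0,0],
    [0,0,0],
    [0,0,0],
    [0,0,0]
  ],
  "offset": [
    [0,0,0],
    [0,0,0],
    [0,0,0],
    [0,0,0],
    [0,0,0]
  ],
  "hand": [60,40,30,30,30]
}}

```text
time_s: 1.4
eef_pos: [0.4429, 0.0645, 0.0445]
orientation: [0.707, 0.707, 0.001, 0.001]
force: [0.6, 0.2, -1.6]
grip_width: 0.0586
```

Emit:
{"name": "arm_command", "arguments": {
  "rotation": [
    [0,0,0],
    [0,0,0],
    [0,0,0],
    [0,0,0],
    [0,0,0]
  ],
  "offset": [
    [0,0,0],
    [0,0,0],
    [0,0,0],
    [0,0,0],
    [0,0,0]
  ],
  "hand": [30,30,30,30,30]
}}

```text
time_s: 1.82
eef_pos: [0.4414, 0.0643, 0.043]
orientation: [0.707, 0.707, -0.001, -0.001]
force: [-1.4, -0.2, 0.3]
grip_width: 0.0584
```

Emit:
{"name": "arm_command", "arguments": {
  "rotation": [
    [0,0,0],
    [0,0,0],
    [0,0,0],
    [0,0,0],
    [0,0,0]
  ],
  "offset": [
    [0,0,-0.05],
    [0,0,-0.13],
    [0,0,-0.23],
    [0,0,-0.33],
    [0,0,-0.4]
  ],
  "hand": [30,30,30,30,30]
}}

```text
time_s: 2.23
eef_pos: [0.4415, 0.0642, 0.124]
orientation: [0.707, 0.707, -0.001, -0.001]
force: [1.6, 0.6, -2.2]
grip_width: 0.0583
```

Emit:
{"name": "arm_command", "arguments": {
  "rotation": [
    [0,0,0],
    [0,0,0],
    [0,0,0],
    [0,0,0],
    [0,0,0]
  ],
  "offset": [
    [0.03,0.06,0],
    [0.09,0.18,0],
    [0.15,0.3,0],
    [0.21,0.43,0],
    [0.27,0.56,0]
  ],
  "hand": [30,30,30,30,30]
}}

```text
time_s: 2.65
eef_pos: [0.554, 0.1187, 0.1224]
orientation: [0.707, 0.707, -0.001, -0.001]
force: [2.0, 0.2, -2.7]
grip_width: 0.0587
```

Emit:
{"name": "arm_command", "arguments": {
  "rotation": [
    [0,0,0],
    [0,0,0],
    [0,0,0],
    [0,0,0],
    [0,0,0]
  ],
  "offset": [
    [0.06,0.13,0],
    [0.12,0.26,0],
    [0.17,0.37,0],
    [0.2,0.45,0],
    [0.22,0.485,0]
  ],
  "hand": [30,30,30,30,30]
}}

```text
time_s: 3.07
eef_pos: [0.6522, 0.1631, 0.1215]
orientation: [0.707, 0.707, -0.0, -0.001]
force: [0.7, -0.3, -1.3]
grip_width: 0.0586
```

Emit:
{"name": "arm_command", "arguments": {
  "rotation": [
    [0,0,0],
    [0,0,0],
    [0,0,0],
    [0,0,0],
    [0,0,0]
  ],
  "offset": [
    [0,0,0],
    [0,0,0],
    [0,0,0],
    [0,0,0],
    [0,0,0]
  ],
  "hand": [30,30,30,30,30]
}}

```text
time_s: 3.48
eef_pos: [0.6496, 0.1616, 0.1224]
orientation: [0.707, 0.707, -0.001, -0.001]
force: [-0.3, -0.2, -3.1]
grip_width: 0.0581
```

```bash
python3 - <<'E'
from h import *
o=r.get_obs();print(o["eef_pos"],o["force"],o["grip_width"],o["time_s"])
c=cams.capture("wrist");save(c,"pics/w1.png");c=cams.capture("side");save(c,"pics/s1.png")
print(r.get_obs()["eef_pos"])
E
```

```text
[0.64962447 0.16164788 0.12238211] [-0.2890575  -0.2067208  -3.13383997] 0.05812401813593662 3.4833
[0.65005063 0.16189509 0.12247292]
```

View pics/s1.png

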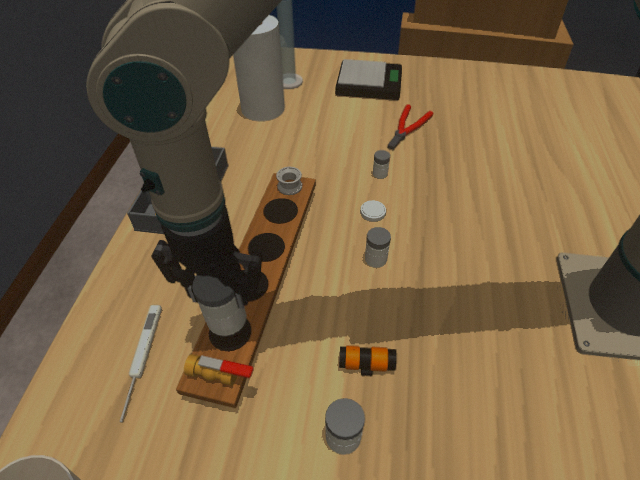

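The side view shows XL held upright above pad d (about (225,320)), clear of the valve. Now I lower it.

Emit:
{"name": "arm_command", "arguments": {
  "rotation": [
    [0,0,0],
    [0,0,0],
    [0,0,0],
    [0,0,0],
    [0,0,0]
  ],
  "offset": [
    [0,0,0.04],
    [0,0,0.09],
    [0,0,0.14],
    [0,0,0.165],
    [0,0,0.175]
  ],
  "hand": [30,30,30,30,30]
}}

```text
time_s: 4.0
eef_pos: [0.6489, 0.1619, 0.0861]
orientation: [0.707, 0.707, -0.003, -0.002]
force: [-5.2, -2.1, 11.4]
grip_width: 0.0586
```

Emit:
{"name": "arm_command", "arguments": {
  "rotation": [
    [0,0,0],
    [0,0,0],
    [0,0,0],
    [0,0,0],
    [0,0,0]
  ],
  "offset": [
    [0,0,0],
    [0,0,0.002],
    [0,0,0.005],
    [0,0,0.007],
    [0,0,0.007]
  ],
  "hand": [30,30,30,30,30]
}}

```text
time_s: 4.42
eef_pos: [0.6503, 0.1623, 0.0861]
orientation: [0.707, 0.707, -0.001, -0.001]
force: [-1.8, 0.8, 1.4]
grip_width: 0.0585
```

Contact has been made (force changed from -3 to +1.4 N). Now I release and retreat.

Emit:
{"name": "arm_command", "arguments": {
  "rotation": [
    [0,0,0],
    [0,0,0],
    [0,0,0],
    [0,0,0],
    [0,0,0]
  ],
  "offset": [
    [0,0,0],
    [0,0,0],
    [0,0,0],
    [0,0,0],
    [0,0,0]
  ],
  "hand": [75,85,100,100,100]
}}

```text
time_s: 4.83
eef_pos: [0.6504, 0.1622, 0.0858]
orientation: [0.707, 0.707, -0.001, -0.001]
force: [0.3, 0.1, 0.2]
grip_width: 0.0852
```

Emit:
{"name": "arm_command", "arguments": {
  "rotation": [
    [0,0,0],
    [0,0,0],
    [0,0,0],
    [0,0,0],
    [0,0,0]
  ],
  "offset": [
    [0,0,-0.05],
    [0,0,-0.15],
    [0,0,-0.3],
    [0,0,-0.45],
    [0,0,-0.55]
  ],
  "hand": [100,100,100,100,100]
}}

```text
time_s: 5.25
eef_pos: [0.6518, 0.1626, 0.1996]
orientation: [0.707, 0.707, 0.001, 0.0]
force: [0.4, 0.8, 0.8]
grip_width: 0.0852
```

```bash
python3 - <<'E'
from h import *
o=r.get_obs();print(o["eef_pos"],o["force"],o["grip_width"],o["time_s"])
c=cams.capture("wrist");save(c,"pics/w2.png")
E
```

```text
[0.65181561 0.16255823 0.19957324] [0.38400109 0.80084549 0.75320582] 0.08519800204027603 5.25
```

View pics/w2.png

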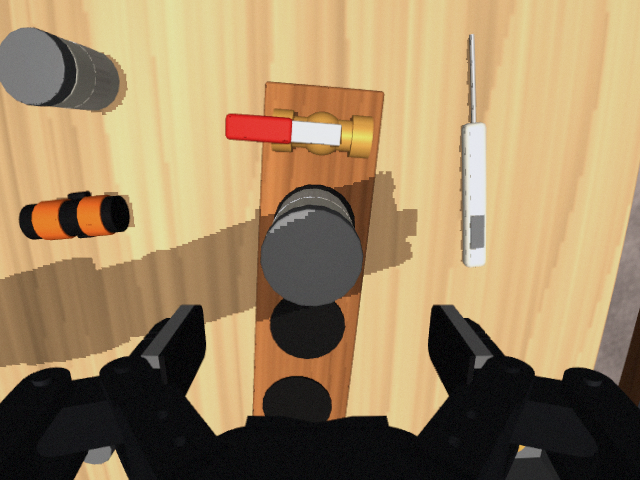

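The wrist view shows XL upright on pad d (cap at (311,255)), with the valve and coupling undisturbed. Next is L.

Emit:
{"name": "arm_command", "arguments": {
  "rotation": [
    [0,0,0],
    [0,0,0],
    [0,0,0],
    [0,0,0],
    [0,0,0]
  ],
  "offset": [
    [0.07,-0.11,0],
    [0.16,-0.26,0],
    [0.26,-0.42,0],
    [0.36,-0.58,0],
    [0.45,-0.73,0]
  ],
  "hand": [100,100,100,100,100]
}}

```text
time_s: 5.72
eef_pos: [0.5028, 0.2534, 0.1968]
orientation: [0.707, 0.707, -0.001, -0.001]
force: [1.3, 0.7, 0.5]
grip_width: 0.0855
```

Emit:
{"name": "arm_command", "arguments": {
  "rotation": [
    [0,0,0],
    [0,0,0],
    [0,0,0],
    [0,0,0],
    [0,0,0]
  ],
  "offset": [
    [0.08,-0.13,0],
    [0.12,-0.19,0],
    [0.14,-0.225,0],
    [0.14,-0.225,0.1],
    [0.14,-0.225,0.2]
  ],
  "hand": [100,100,100,100,100]
}}

```text
time_s: 6.13
eef_pos: [0.4617, 0.2807, 0.1573]
orientation: [0.707, 0.707, 0.001, 0.0]
force: [-0.0, -0.3, -0.2]
grip_width: 0.0854
```

```bash
python3 - <<'E'
from h import *
o=r.get_obs();print(o["eef_pos"],R.from_quat(o["orientation"]).as_matrix().round(4),o["time_s"])
E
```

```text
[0.46168995 0.2806633  0.15730093] [[ 4.0e-04  1.0e+00  2.1e-03]
 [ 1.0e+00 -4.0e-04  1.6e-03]
 [ 1.6e-03  2.1e-03 -1.0e+00]] 6.1333
```

Emit:
{"name": "arm_command", "arguments": {
  "rotation": [
    [0,0,0],
    [0,0,0],
    [0,0,0],
    [0,0,0],
    [0,0,0]
  ],
  "offset": [
    [0,-0.005,0.1],
    [0,-0.005,0.28],
    [0,-0.005,0.45],
    [0,-0.005,0.57],
    [0,-0.005,0.62]
  ],
  "hand": [100,100,100,100,100]
}}

```text
time_s: 6.55
eef_pos: [0.4582, 0.278, 0.0291]
orientation: [0.708, 0.706, -0.003, -0.001]
force: [0.1, -1.1, -1.2]
grip_width: 0.0853
```

Emit:
{"name": "arm_command", "arguments": {
  "rotation": [
    [0,0,0],
    [0,0,0],
    [0,0,0],
    [0,0,0],
    [0,0,0]
  ],
  "offset": [
    [0,0,0],
    [0,0,0],
    [0,0,0],
    [0,0,0],
    [0,0,0]
  ],
  "hand": [75,55,40,25,25]
}}

```text
time_s: 6.97
eef_pos: [0.4595, 0.2807, 0.0339]
orientation: [0.707, 0.707, 0.001, -0.0]
force: [-0.3, -0.8, 5.0]
grip_width: 0.0497
```

Emit:
{"name": "arm_command", "arguments": {
  "rotation": [
    [0,0,0],
    [0,0,0],
    [0,0,0],
    [0,0,0],
    [0,0,0]
  ],
  "offset": [
    [0,0,0],
    [0,0,0],
    [0,0,0],
    [0,0,0],
    [0,0,0]
  ],
  "hand": [25,25,25,25,25]
}}

```text
time_s: 7.38
eef_pos: [0.4595, 0.2807, 0.0339]
orientation: [0.707, 0.707, 0.001, -0.0]
force: [-0.7, -1.0, 7.1]
grip_width: 0.0493
```

Emit:
{"name": "arm_command", "arguments": {
  "rotation": [
    [0,0,0],
    [0,0,0],
    [0,0,0],
    [0,0,0],
    [0,0,0]
  ],
  "offset": [
    [0,0,0],
    [0,0,0],
    [0,0,0],
    [0,0,0],
    [0,0,0]
  ],
  "hand": [25,25,25,25,25]
}}

```text
time_s: 7.8
eef_pos: [0.4595, 0.2808, 0.0339]
orientation: [0.707, 0.707, 0.001, -0.0]
force: [-0.4, -0.1, 7.5]
grip_width: 0.0492
```

Emit:
{"name": "arm_command", "arguments": {
  "rotation": [
    [0,0,0],
    [0,0,0],
    [0,0,0],
    [0,0,0],
    [0,0,0]
  ],
  "offset": [
    [0,0,-0.05],
    [0,0,-0.13],
    [0,0,-0.23],
    [0,0,-0.35],
    [0,0,-0.4]
  ],
  "hand": [25,25,25,25,25]
}}

```text
time_s: 8.22
eef_pos: [0.4594, 0.281, 0.1154]
orientation: [0.707, 0.707, 0.001, -0.0]
force: [0.8, 1.0, -1.9]
grip_width: 0.0497
```

Emit:
{"name": "arm_command", "arguments": {
  "rotation": [
    [0,0,0],
    [0,0,0],
    [0,0,0],
    [0,0,0],
    [0,0,0]
  ],
  "offset": [
    [-0.05,0,0],
    [-0.15,0,0],
    [-0.28,0,0],
    [-0.42,0,0],
    [-0.57,0,0]
  ],
  "hand": [25,25,25,25,25]
}}

```text
time_s: 8.63
eef_pos: [0.4573, 0.1646, 0.1114]
orientation: [0.707, 0.708, -0.002, -0.001]
force: [-0.1, -0.3, -1.3]
grip_width: 0.0493
```

Emit:
{"name": "arm_command", "arguments": {
  "rotation": [
    [0,0,0],
    [0,0,0],
    [0,0,0],
    [0,0,0],
    [0,0,0]
  ],
  "offset": [
    [-0.13,0,0],
    [-0.25,0.03,0],
    [-0.35,0.1,0],
    [-0.43,0.2,0],
    [-0.47,0.32,0]
  ],
  "hand": [25,25,25,25,25]
}}

```text
time_s: 9.05
eef_pos: [0.5204, 0.0679, 0.1111]
orientation: [0.708, 0.706, -0.004, -0.002]
force: [1.0, 0.5, -1.5]
grip_width: 0.0494
```

Emit:
{"name": "arm_command", "arguments": {
  "rotation": [
    [0,0,0],
    [0,0,0],
    [0,0,0],
    [0,0,0],
    [0,0,0]
  ],
  "offset": [
    [0,0.14,0],
    [0,0.29,0],
    [0,0.43,0],
    [0,0.54,0],
    [0,0.6,0]
  ],
  "hand": [25,25,25,25,25]
}}

```text
time_s: 9.47
eef_pos: [0.6442, 0.0707, 0.1104]
orientation: [0.708, 0.707, -0.001, -0.0]
force: [1.3, -0.1, -1.3]
grip_width: 0.0494
```

Emit:
{"name": "arm_command", "arguments": {
  "rotation": [
    [0,0,0],
    [0,0,0],
    [0,0,0],
    [0,0,0],
    [0,0,0]
  ],
  "offset": [
    [0,0,0],
    [0,0,0],
    [0,0,0],
    [0,0,0],
    [0,0,0]
  ],
  "hand": [25,25,25,25,25]
}}

```text
time_s: 9.88
eef_pos: [0.6413, 0.0721, 0.1117]
orientation: [0.707, 0.707, -0.002, -0.001]
force: [0.4, -0.1, -1.1]
grip_width: 0.0493
```

```bash
python3 - <<'E'
from h import *
o=r.get_obs();print(o["eef_pos"],o["force"],o["time_s"])
E
```

```text
[0.64127706 0.07214801 0.11168816] [ 0.38516419 -0.0984536  -1.10255569] 9.8833
```

Emit:
{"name": "arm_command", "arguments": {
  "rotation": [
    [0,0,0],
    [0,0,0],
    [0,0,0],
    [0,0,0],
    [0,0,0]
  ],
  "offset": [
    [0.005,0.015,0.03],
    [0.005,0.015,0.08],
    [0.005,0.015,0.13],
    [0.005,0.015,0.155],
    [0.005,0.015,0.165]
  ],
  "hand": [25,25,25,25,25]
}}

```text
time_s: 10.3
eef_pos: [0.6437, 0.073, 0.0771]
orientation: [0.707, 0.707, -0.003, -0.002]
force: [-4.4, -0.5, 8.3]
grip_width: 0.0494
```

Emit:
{"name": "arm_command", "arguments": {
  "rotation": [
    [0,0,0],
    [0,0,0],
    [0,0,0],
    [0,0,0],
    [0,0,0]
  ],
  "offset": [
    [0,0,0],
    [0,0,0.002],
    [0,0,0.005],
    [0,0,0.007],
    [0,0,0.007]
  ],
  "hand": [25,25,25,25,25]
}}

```text
time_s: 10.72
eef_pos: [0.6455, 0.0732, 0.0776]
orientation: [0.707, 0.707, -0.001, -0.001]
force: [-0.3, -0.5, -2.1]
grip_width: 0.0494
```

Emit:
{"name": "arm_command", "arguments": {
  "rotation": [
    [0,0,0],
    [0,0,0],
    [0,0,0],
    [0,0,0],
    [0,0,0]
  ],
  "offset": [
    [0,-0.003,0.003],
    [0,-0.003,0.006],
    [0,-0.003,0.008],
    [0,-0.003,0.008],
    [0,-0.003,0.008]
  ],
  "hand": [25,25,25,25,25]
}}

```text
time_s: 11.13
eef_pos: [0.645, 0.0732, 0.077]
orientation: [0.707, 0.707, -0.001, -0.0]
force: [-1.6, -0.4, 5.2]
grip_width: 0.0492
```

Emit:
{"name": "arm_command", "arguments": {
  "rotation": [
    [0,0,0],
    [0,0,0],
    [0,0,0],
    [0,0,0],
    [0,0,0]
  ],
  "offset": [
    [0,0,0],
    [0,0,0],
    [0,0,0],
    [0,0,0],
    [0,0,0]
  ],
  "hand": [65,75,85,100,100]
}}

```text
time_s: 11.55
eef_pos: [0.6446, 0.0732, 0.0757]
orientation: [0.707, 0.707, -0.001, -0.001]
force: [-1.4, 0.0, 0.3]
grip_width: 0.085
```

Emit:
{"name": "arm_command", "arguments": {
  "rotation": [
    [0,0,0],
    [0,0,0],
    [0,0,0],
    [0,0,0],
    [0,0,0]
  ],
  "offset": [
    [0,0,-0.05],
    [0,0,-0.15],
    [0,0,-0.3],
    [0,0,-0.45],
    [0,0,-0.6]
  ],
  "hand": [100,100,100,100,100]
}}

```text
time_s: 11.97
eef_pos: [0.6448, 0.0732, 0.1977]
orientation: [0.707, 0.707, -0.001, -0.001]
force: [-0.3, 0.8, -0.6]
grip_width: 0.0851
```

```bash
python3 - <<'E'
from h import *
o=r.get_obs();print(o["eef_pos"],o["force"],o["grip_width"],o["time_s"])
c=cams.capture("wrist");save(c,"pics/w3.png")
p,u,v=cloud(c)
for y in (.072,.162):
    q=p[(abs(p[:,0]-.645)<.045)&(abs(p[:,1]-y)<.043)&(p[:,2]>.10)]
    zt=np.median(q[q[:,2]>np.percentile(q[:,2],90)-.005][:,2]);t=q[abs(q[:,2]-zt)<.004];print(zt,cv2.minEnclosingCircle(t[:,:2].astype(np.float32)))
E
```

```text
[0.64481655 0.07324867 0.19769714] [-0.3074687   0.81070875 -0.55289705] 0.08510419975741237 11.9667
0.2901018473815919 ((0.645447850227356, 0.088843435049057), 0.032358020544052124)
0.1327026767265903 ((0.6493760943412781, 0.16308251023292542), 0.03023640438914299)
```

View pics/w3.png

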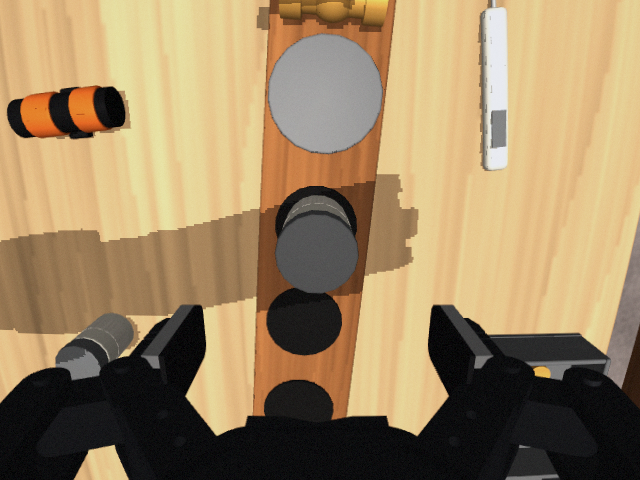

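XL is measured at (0.649, 0.163), within 1 mm of pad d. L sits centred on pad c (cap at (316,250)). Next is M.

Emit:
{"name": "arm_command", "arguments": {
  "rotation": [
    [0,0,0],
    [0,0,0],
    [0,0,0],
    [0,0,0],
    [0,0,0]
  ],
  "offset": [
    [-0.06,-0.1,0],
    [-0.15,-0.25,0],
    [-0.24,-0.41,0],
    [-0.33,-0.57,0],
    [-0.42,-0.73,0]
  ],
  "hand": [100,100,100,100,100]
}}

```text
time_s: 12.43
eef_pos: [0.4976, -0.0114, 0.1968]
orientation: [0.707, 0.707, -0.001, -0.0]
force: [0.7, -1.4, -0.3]
grip_width: 0.0855
```

Emit:
{"name": "arm_command", "arguments": {
  "rotation": [
    [0,0,0],
    [0,0,0],
    [0,0,0],
    [0,0,0],
    [0,0,0]
  ],
  "offset": [
    [-0.08,-0.13,0],
    [-0.14,-0.23,0],
    [-0.18,-0.3,0],
    [-0.18,-0.3,0.05],
    [-0.18,-0.3,0.15]
  ],
  "hand": [100,100,100,100,100]
}}

```text
time_s: 12.85
eef_pos: [0.4401, -0.0477, 0.1685]
orientation: [0.708, 0.706, 0.001, 0.002]
force: [0.8, 0.4, 0.6]
grip_width: 0.0854
```

Emit:
{"name": "arm_command", "arguments": {
  "rotation": [
    [0,0,0],
    [0,0,0],
    [0,0,0],
    [0,0,0],
    [0,0,0]
  ],
  "offset": [
    [0,0,0],
    [0,0,0],
    [0,0,0],
    [0,0,0],
    [0,0,0]
  ],
  "hand": [100,100,100,100,100]
}}

```text
time_s: 13.27
eef_pos: [0.4396, -0.0467, 0.1671]
orientation: [0.707, 0.707, -0.001, -0.0]
force: [0.5, -1.1, 0.7]
grip_width: 0.0851
```

```bash
python3 - <<'E'
from h import *
o=r.get_obs();print(o["eef_pos"],o["force"],o["grip_width"],o["time_s"])
E
```

```text
[ 0.43957285 -0.04665777  0.16711622] [ 0.49057836 -1.11932436  0.67915585] 0.08505047072494237 13.2667
```

Well aligned. I descend to about 0.024 (0.142 m → 0.71), grip and lift.

Emit:
{"name": "arm_command", "arguments": {
  "rotation": [
    [0,0,0],
    [0,0,0],
    [0,0,0],
    [0,0,0],
    [0,0,0]
  ],
  "offset": [
    [0,-0.005,0.12],
    [0,-0.005,0.31],
    [0,-0.005,0.5],
    [0,-0.005,0.65],
    [0,-0.005,0.71]
  ],
  "hand": [100,100,100,100,100]
}}

```text
time_s: 13.68
eef_pos: [0.4355, -0.049, 0.0351]
orientation: [0.707, 0.707, -0.006, -0.001]
force: [-0.4, -0.0, -0.2]
grip_width: 0.0853
```

Emit:
{"name": "arm_command", "arguments": {
  "rotation": [
    [0,0,0],
    [0,0,0],
    [0,0,0],
    [0,0,0],
    [0,0,0]
  ],
  "offset": [
    [0,0,0],
    [0,0,0],
    [0,0,0],
    [0,0,0],
    [0,0,0]
  ],
  "hand": [75,60,45,30,15]
}}

```text
time_s: 14.1
eef_pos: [0.4373, -0.0496, 0.0383]
orientation: [0.707, 0.707, -0.005, 0.001]
force: [0.1, -0.5, 4.7]
grip_width: 0.0405
```

Emit:
{"name": "arm_command", "arguments": {
  "rotation": [
    [0,0,0],
    [0,0,0],
    [0,0,0],
    [0,0,0],
    [0,0,0]
  ],
  "offset": [
    [0,0,0],
    [0,0,0],
    [0,0,0],
    [0,0,0],
    [0,0,0]
  ],
  "hand": [15,15,15,15,15]
}}

```text
time_s: 14.52
eef_pos: [0.4373, -0.0496, 0.0382]
orientation: [0.707, 0.707, -0.005, 0.001]
force: [-0.2, -0.7, 7.7]
grip_width: 0.04
```

Emit:
{"name": "arm_command", "arguments": {
  "rotation": [
    [0,0,0],
    [0,0,0],
    [0,0,0],
    [0,0,0],
    [0,0,0]
  ],
  "offset": [
    [0,0,0],
    [0,0,0],
    [0,0,0],
    [0,0,0],
    [0,0,0]
  ],
  "hand": [15,15,15,15,15]
}}

```text
time_s: 14.93
eef_pos: [0.4373, -0.0495, 0.0382]
orientation: [0.707, 0.707, -0.005, 0.001]
force: [0.4, -0.0, 8.9]
grip_width: 0.0404
```

Emit:
{"name": "arm_command", "arguments": {
  "rotation": [
    [0,0,0],
    [0,0,0],
    [0,0,0],
    [0,0,0],
    [0,0,0]
  ],
  "offset": [
    [0,0,-0.05],
    [0,0,-0.13],
    [0,0,-0.23],
    [0,0,-0.35],
    [0,0,-0.4]
  ],
  "hand": [15,15,15,15,15]
}}

```text
time_s: 15.35
eef_pos: [0.4378, -0.0486, 0.1196]
orientation: [0.707, 0.707, -0.004, 0.001]
force: [0.5, 1.1, -1.4]
grip_width: 0.0401
```

M was gripped slightly higher than planned because the arm stopped short, but the grip is firm. I move to pad b and check orientation before lowering.

Emit:
{"name": "arm_command", "arguments": {
  "rotation": [
    [0,0,0],
    [0,0,0],
    [0,0,0],
    [0,0,0],
    [0,0,0]
  ],
  "offset": [
    [0.01,0.05,0],
    [0.04,0.15,0],
    [0.07,0.28,0],
    [0.09,0.42,0],
    [0.11,0.57,0]
  ],
  "hand": [15,15,15,15,15]
}}

```text
time_s: 15.77
eef_pos: [0.5518, -0.0262, 0.1154]
orientation: [0.707, 0.707, -0.006, -0.0]
force: [1.1, -0.5, -1.3]
grip_width: 0.04
```

Emit:
{"name": "arm_command", "arguments": {
  "rotation": [
    [0,0,0],
    [0,0,0],
    [0,0,0],
    [0,0,0],
    [0,0,0]
  ],
  "offset": [
    [0.02,0.13,0],
    [0.04,0.24,0],
    [0.06,0.33,0],
    [0.06,0.39,0],
    [0.06,0.41,0]
  ],
  "hand": [15,15,15,15,15]
}}

```text
time_s: 16.18
eef_pos: [0.635, -0.0138, 0.114]
orientation: [0.707, 0.707, -0.005, 0.0]
force: [0.5, -0.4, -1.2]
grip_width: 0.0402
```

Emit:
{"name": "arm_command", "arguments": {
  "rotation": [
    [0,0,0],
    [0,0,0],
    [0,0,0],
    [0,0,0],
    [0,0,0]
  ],
  "offset": [
    [0,0,0],
    [0,0,0],
    [0,0,0],
    [0,0,0],
    [0,0,0]
  ],
  "hand": [15,15,15,15,15]
}}

```text
time_s: 16.6
eef_pos: [0.6322, -0.015, 0.1152]
orientation: [0.707, 0.707, -0.006, 0.0]
force: [-0.5, 0.4, -0.4]
grip_width: 0.0406
```

```bash
python3 - <<'E'
from h import *
o=r.get_obs();q=R.from_quat(o["orientation"]);print(o["eef_pos"],o["force"],o["time_s"])
t=R.from_quat([.5**.5,.5**.5,0,0]);print("turn in tool axes /180deg",(q.inv()*t).as_rotvec()/np.pi)
E
```

```text
[ 0.63217751 -0.01498734  0.11518829] [-0.47625638  0.39885479 -0.40968696] 16.6
turn in tool axes /180deg [-2.63139169e-03  2.66405746e-03  5.45879745e-05]
```

Emit:
{"name": "arm_command", "arguments": {
  "rotation": [
    [0,0,0],
    [0,0,0],
    [0,0,0],
    [0,0,0],
    [0,0,0]
  ],
  "offset": [
    [0,0.01,0.03],
    [0,0.01,0.08],
    [0,0.01,0.13],
    [0,0.01,0.155],
    [0,0.01,0.165]
  ],
  "hand": [15,15,15,15,15]
}}

```text
time_s: 17.02
eef_pos: [0.6334, -0.0152, 0.0811]
orientation: [0.707, 0.707, -0.007, -0.001]
force: [-4.1, -0.4, 14.5]
grip_width: 0.04
```

Emit:
{"name": "arm_command", "arguments": {
  "rotation": [
    [0,0,0],
    [0,0,0],
    [0,0,0],
    [0,0,0],
    [0,0,0]
  ],
  "offset": [
    [0,0,0],
    [0,0,0.002],
    [0,0,0.005],
    [0,0,0.005],
    [0,0,0.005]
  ],
  "hand": [15,15,15,15,15]
}}

```text
time_s: 17.43
eef_pos: [0.6341, -0.0151, 0.0813]
orientation: [0.707, 0.707, -0.006, -0.0]
force: [-2.8, -0.0, 4.5]
grip_width: 0.0401
```

Emit:
{"name": "arm_command", "arguments": {
  "rotation": [
    [0,0,0],
    [0,0,0],
    [0,0,0],
    [0,0,0],
    [0,0,0]
  ],
  "offset": [
    [0,0,0],
    [0,0,0],
    [0,0,0],
    [0,0,0],
    [0,0,0]
  ],
  "hand": [55,65,80,100,100]
}}

```text
time_s: 17.85
eef_pos: [0.6346, -0.015, 0.0809]
orientation: [0.707, 0.707, -0.006, 0.0]
force: [0.6, 0.3, -0.4]
grip_width: 0.0853
```

Emit:
{"name": "arm_command", "arguments": {
  "rotation": [
    [0,0,0],
    [0,0,0],
    [0,0,0],
    [-0.0026,0.0027,0],
    [-0.0026,0.0027,0]
  ],
  "offset": [
    [0,0,-0.05],
    [0,0,-0.15],
    [0,0,-0.3],
    [0,0,-0.45],
    [0,0,-0.6]
  ],
  "hand": [100,100,100,100,100]
}}

```text
time_s: 18.27
eef_pos: [0.6351, -0.0143, 0.2029]
orientation: [0.707, 0.707, 0.0, -0.0]
force: [0.6, -0.1, -0.6]
grip_width: 0.0853
```

```bash
python3 - <<'E'
from h import *
o=r.get_obs();print(o["eef_pos"],o["orientation"],o["grip_width"],o["time_s"])
c=cams.capture("wrist");save(c,"pics/w4.png")
E
```

```text
[ 0.63514426 -0.01429395  0.20292946] [ 7.07054457e-01  7.07159008e-01  3.59685832e-04 -4.77144989e-05] 0.08527922032852853 18.2667
```

View pics/w4.png

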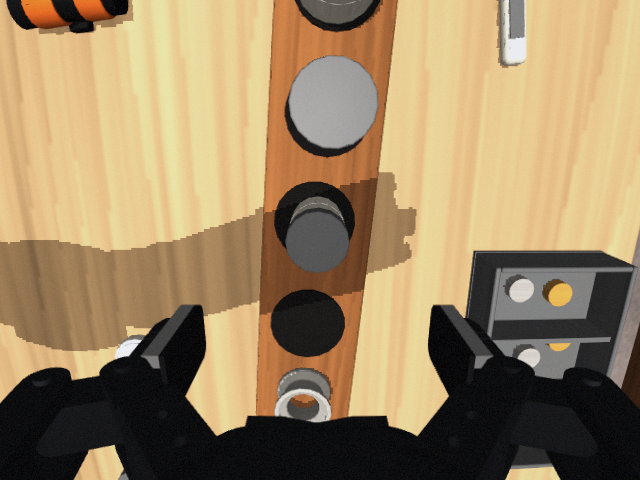

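M stands upright on pad b (cap at (318,240)). Next is S.

Emit:
{"name": "arm_command", "arguments": {
  "rotation": [
    [0,0,0],
    [0,0,0],
    [0,0,0],
    [0,0,0],
    [0,0,0]
  ],
  "offset": [
    [-0.06,-0.05,0],
    [-0.19,-0.13,0],
    [-0.34,-0.23,0],
    [-0.49,-0.34,0],
    [-0.64,-0.44,0]
  ],
  "hand": [100,100,100,100,100]
}}

```text
time_s: 18.73
eef_pos: [0.5464, -0.1431, 0.2016]
orientation: [0.707, 0.707, 0.0, 0.0]
force: [0.2, -1.4, -1.1]
grip_width: 0.0853
```

Emit:
{"name": "arm_command", "arguments": {
  "rotation": [
    [0,0,0],
    [0,0,0],
    [0,0,0],
    [0,0,0],
    [0,0,0]
  ],
  "offset": [
    [-0.15,-0.1,0],
    [-0.3,-0.21,0],
    [-0.45,-0.32,0],
    [-0.6,-0.42,0],
    [-0.7,-0.49,0]
  ],
  "hand": [100,100,100,100,100]
}}

```text
time_s: 19.15
eef_pos: [0.4469, -0.2856, 0.2014]
orientation: [0.708, 0.706, -0.001, 0.0]
force: [-0.4, -0.3, -0.9]
grip_width: 0.0854
```

Emit:
{"name": "arm_command", "arguments": {
  "rotation": [
    [0,0,0],
    [0,0,0],
    [0,0,0],
    [0,0,0],
    [0,0,0]
  ],
  "offset": [
    [-0.02,-0.015,0],
    [-0.02,-0.015,0.1],
    [-0.02,-0.015,0.2],
    [-0.02,-0.015,0.3],
    [-0.02,-0.015,0.35]
  ],
  "hand": [100,100,100,100,100]
}}

```text
time_s: 19.57
eef_pos: [0.4462, -0.2851, 0.1296]
orientation: [0.707, 0.707, 0.0, -0.001]
force: [0.1, -0.3, -0.4]
grip_width: 0.0853
```

Emit:
{"name": "arm_command", "arguments": {
  "rotation": [
    [0,0,0],
    [0,0,0],
    [0,0,0],
    [0,0,0],
    [0,0,0]
  ],
  "offset": [
    [0,0,0],
    [0,0,0],
    [0,0,0],
    [0,0,0],
    [0,0,0]
  ],
  "hand": [100,100,100,100,100]
}}

```text
time_s: 19.98
eef_pos: [0.4472, -0.2864, 0.1319]
orientation: [0.707, 0.707, 0.0, 0.001]
force: [-0.1, 0.4, -0.2]
grip_width: 0.0857
```

```bash
python3 - <<'E'
from h import *
o=r.get_obs();print(o["eef_pos"],o["orientation"],o["q"].round(2),o["time_s"])
E
```

```text
[ 0.44721277 -0.28639476  0.13190419] [7.07020040e-01 7.07192760e-01 4.43982965e-04 9.30350166e-04] [ 0.76  0.62 -0.36  1.94  0.35  0.64  0.17] 19.9833
```

Emit:
{"name": "arm_command", "arguments": {
  "rotation": [
    [0,0,0],
    [0,0,0],
    [0,0,0],
    [0,0,0],
    [0,0,0]
  ],
  "offset": [
    [0,0,0.12],
    [0,0,0.28],
    [0,0,0.42],
    [0,0,0.52],
    [0,0,0.57]
  ],
  "hand": [100,100,100,100,100]
}}

```text
time_s: 20.4
eef_pos: [0.4457, -0.2856, 0.0151]
orientation: [0.707, 0.707, -0.0, -0.001]
force: [-0.5, 0.1, 0.9]
grip_width: 0.0854
```

Emit:
{"name": "arm_command", "arguments": {
  "rotation": [
    [0,0,0],
    [0,0,0],
    [0,0,0],
    [0,0,0],
    [0,0,0]
  ],
  "offset": [
    [0,0,0],
    [0,0,0],
    [0,0,0],
    [0,0,0],
    [0,0,0]
  ],
  "hand": [75,60,45,30,15]
}}

```text
time_s: 20.82
eef_pos: [0.4473, -0.2867, 0.0184]
orientation: [0.707, 0.707, 0.0, 0.001]
force: [-0.2, 0.4, 5.3]
grip_width: 0.0325
```

Emit:
{"name": "arm_command", "arguments": {
  "rotation": [
    [0,0,0],
    [0,0,0],
    [0,0,0],
    [0,0,0],
    [0,0,0]
  ],
  "offset": [
    [0,0,0],
    [0,0,0],
    [0,0,0],
    [0,0,0],
    [0,0,0]
  ],
  "hand": [10,5,5,5,5]
}}

```text
time_s: 21.23
eef_pos: [0.4473, -0.2867, 0.0184]
orientation: [0.707, 0.707, 0.0, 0.001]
force: [-0.7, 0.6, 5.6]
grip_width: 0.0325
```

Emit:
{"name": "arm_command", "arguments": {
  "rotation": [
    [0,0,0],
    [0,0,0],
    [0,0,0],
    [0,0,0],
    [0,0,0]
  ],
  "offset": [
    [0,0,0],
    [0,0,0],
    [0,0,0],
    [0,0,0],
    [0,0,0]
  ],
  "hand": [5,5,5,5,5]
}}

```text
time_s: 21.65
eef_pos: [0.4473, -0.2867, 0.0184]
orientation: [0.707, 0.707, 0.0, 0.001]
force: [-2.0, -0.2, 5.1]
grip_width: 0.0324
```

Emit:
{"name": "arm_command", "arguments": {
  "rotation": [
    [0,0,0],
    [0,0,0],
    [0,0,0],
    [0,0,0],
    [0,0,0]
  ],
  "offset": [
    [0,0,-0.05],
    [0,0,-0.13],
    [0,0,-0.23],
    [0,0,-0.35],
    [0,0,-0.4]
  ],
  "hand": [5,5,5,5,5]
}}

```text
time_s: 22.07
eef_pos: [0.4479, -0.2868, 0.1003]
orientation: [0.707, 0.707, 0.001, 0.002]
force: [0.6, 0.5, -1.0]
grip_width: 0.0324
```

Emit:
{"name": "arm_command", "arguments": {
  "rotation": [
    [0,0,0],
    [0,0,0],
    [0,0,0],
    [0,0,0],
    [0,0,0]
  ],
  "offset": [
    [0.05,0,0],
    [0.15,0,0],
    [0.29,0,0],
    [0.44,0,0],
    [0.58,0.02,0]
  ],
  "hand": [5,5,5,5,5]
}}

```text
time_s: 22.48
eef_pos: [0.4486, -0.168, 0.0962]
orientation: [0.707, 0.707, -0.0, -0.001]
force: [0.5, -0.0, 0.1]
grip_width: 0.0327
```

Emit:
{"name": "arm_command", "arguments": {
  "rotation": [
    [0,0,0],
    [0,0,0],
    [0,0,0],
    [0,0,0],
    [0,0,0]
  ],
  "offset": [
    [0.12,0.04,0],
    [0.22,0.1,0],
    [0.29,0.19,0],
    [0.33,0.3,0],
    [0.335,0.43,0]
  ],
  "hand": [5,5,5,5,5]
}}

```text
time_s: 22.9
eef_pos: [0.5355, -0.0993, 0.0962]
orientation: [0.706, 0.709, -0.0, -0.002]
force: [-0.1, 0.0, -0.8]
grip_width: 0.0326
```

Emit:
{"name": "arm_command", "arguments": {
  "rotation": [
    [0,0,0],
    [0,0,0],
    [0,0,0],
    [0,0,0],
    [0,0,0]
  ],
  "offset": [
    [0,0.13,0],
    [0,0.25,0],
    [0,0.35,0],
    [0,0.42,0],
    [0,0.45,0]
  ],
  "hand": [5,5,5,5,5]
}}

```text
time_s: 23.32
eef_pos: [0.6278, -0.1017, 0.0958]
orientation: [0.707, 0.708, 0.001, -0.0]
force: [0.2, 0.6, -1.0]
grip_width: 0.0326
```

Emit:
{"name": "arm_command", "arguments": {
  "rotation": [
    [0,0,0],
    [0,0,0],
    [0,0,0],
    [0,0,0],
    [0,0,0]
  ],
  "offset": [
    [0,0,0],
    [0,0,0],
    [0,0,0],
    [0,0,0],
    [0,0,0]
  ],
  "hand": [5,5,5,5,5]
}}

```text
time_s: 23.73
eef_pos: [0.6257, -0.1032, 0.0971]
orientation: [0.707, 0.707, -0.0, -0.0]
force: [-0.6, 0.2, -0.7]
grip_width: 0.0329
```

```bash
python3 - <<'E'
from h import *
o=r.get_obs();print(o["eef_pos"],o["orientation"],o["force"],o["time_s"])
E
```

```text
[ 0.62569432 -0.10323499  0.09711094] [ 7.07085354e-01  7.07128181e-01 -8.49709377e-05 -1.74457666e-04] [-0.62273797  0.15325072 -0.72503591] 23.7333
```

Emit:
{"name": "arm_command", "arguments": {
  "rotation": [
    [0,0,0],
    [0,0,0],
    [0,0,0],
    [0,0,0],
    [0,0,0]
  ],
  "offset": [
    [-0.003,0.01,0.03],
    [-0.003,0.01,0.08],
    [-0.003,0.01,0.13],
    [-0.003,0.01,0.16],
    [-0.003,0.01,0.17]
  ],
  "hand": [5,5,5,5,5]
}}

```text
time_s: 24.15
eef_pos: [0.627, -0.1036, 0.0614]
orientation: [0.707, 0.707, -0.001, -0.001]
force: [-4.0, 0.4, 10.0]
grip_width: 0.0326
```

Emit:
{"name": "arm_command", "arguments": {
  "rotation": [
    [0,0,0],
    [0,0,0],
    [0,0,0],
    [0,0,0],
    [0,0,0]
  ],
  "offset": [
    [0,0,0.002],
    [0,0,0.004],
    [0,0,0.008],
    [0,0,0.01],
    [0,0,0.01]
  ],
  "hand": [5,5,5,5,5]
}}

```text
time_s: 24.57
eef_pos: [0.6285, -0.1036, 0.0615]
orientation: [0.707, 0.707, 0.0, 0.0]
force: [-1.6, 0.3, 4.3]
grip_width: 0.0322
```

Contact. Release, rise, and back the arm off toward the robot so that the cameras see the row.

Emit:
{"name": "arm_command", "arguments": {
  "rotation": [
    [0,0,0],
    [0,0,0],
    [0,0,0],
    [0,0,0],
    [0,0,0]
  ],
  "offset": [
    [0,0,0],
    [0,0,0],
    [0,0,0],
    [0,0,0],
    [0,0,0]
  ],
  "hand": [45,60,75,100,100]
}}

```text
time_s: 24.98
eef_pos: [0.6285, -0.1037, 0.0609]
orientation: [0.707, 0.707, 0.0, -0.0]
force: [-0.3, 0.2, 0.4]
grip_width: 0.0838
```

Emit:
{"name": "arm_command", "arguments": {
  "rotation": [
    [0,0,0],
    [0,0,0],
    [0,0,0],
    [0,0,0],
    [0,0,0]
  ],
  "offset": [
    [0,0,-0.05],
    [0,0,-0.15],
    [0,0,-0.3],
    [0,0,-0.48],
    [0,0,-0.65]
  ],
  "hand": [100,100,100,100,100]
}}

```text
time_s: 25.4
eef_pos: [0.6282, -0.1036, 0.1931]
orientation: [0.707, 0.707, 0.0, -0.0]
force: [1.3, -0.6, 0.8]
grip_width: 0.0851
```

Emit:
{"name": "arm_command", "arguments": {
  "rotation": [
    [0,0,0],
    [0,0,0],
    [0,0,0],
    [0,0,0],
    [0,0,0]
  ],
  "offset": [
    [-0.05,-0.05,-0.1],
    [-0.1,-0.2,-0.2],
    [-0.1,-0.35,-0.2],
    [-0.1,-0.5,-0.2],
    [-0.1,-0.65,-0.2]
  ],
  "hand": [100,100,100,100,100]
}}

```text
time_s: 25.82
eef_pos: [0.4972, -0.1239, 0.2321]
orientation: [0.707, 0.707, 0.001, 0.001]
force: [-0.1, -0.4, 0.0]
grip_width: 0.0853
```

```bash
python3 - <<'E'
from h import *
from scipy.optimize import least_squares
o=r.get_obs();print(o["eef_pos"],o["time_s"])
pad=np.array([[.6277,-.104],[.6336,-.0122],[.6438,.072],[.649,.162]])
off={"scene":np.array([-.0005,-.0018]),"side":np.array([-.0005,.0015])}
H=[.054,.066,.078,.09];RR=[.017,.021,.0255,.03]
for n in["scene","side"]:
    c=cams.capture(n);save(c,f"pics/{n}9.png");p,u,v=cloud(c)
    for k in range(4):
        q=p[(np.linalg.norm(p[:,:2]-pad[k]-off[n],axis=1)<.045)&(p[:,2]>.052)&(p[:,2]<.15)]
        zt=np.median(q[q[:,2]>np.percentile(q[:,2],97)-.005][:,2]);w=q[q[:,2]<.043+H[k]-.01]
        f=least_squares(lambda t:np.hypot(w[:,0]-t[0],w[:,1]-t[1])-RR[k],pad[k],loss="soft_l1",f_scale=.001).x
        print(n,"smlx"[k],"top %.4f"%zt,"err mm",np.round((f-pad[k]-off[n])*1000,1))
E
```

```text
[ 0.49723673 -0.12392687  0.23212728] 25.8167
scene s top 0.0970 err mm [-0.5  1.1]
scene m top 0.1088 err mm [1.2 0.8]
scene l top 0.1209 err mm [0.1 1.3]
scene x top 0.1328 err mm [-0.7  1.7]
side s top 0.0956 err mm [ 1.4 -1.1]
side m top 0.1075 err mm [ 3.1 -1.5]
side l top 0.1195 err mm [ 2.1 -0.8]
side x top 0.1314 err mm [ 0.7 -1.4]
```

View pics/scene9.png

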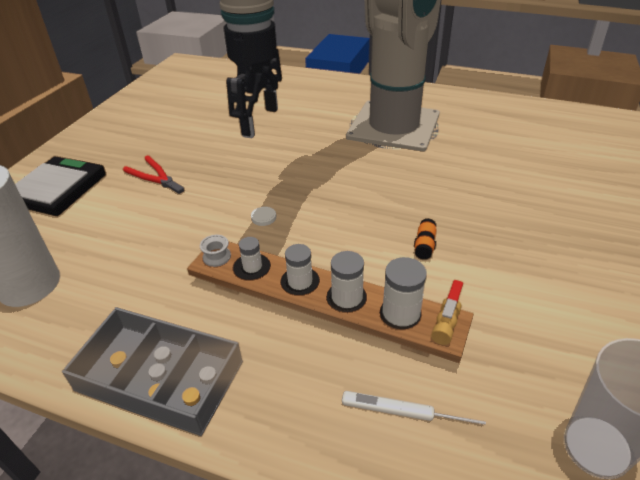

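View pics/side9.png

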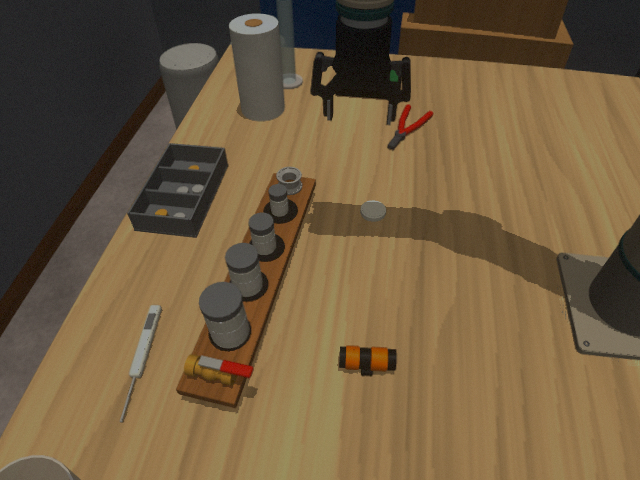

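Both views show the four jars upright in size order on their pads, XL next to the valve, with the coupling unmoved at scene (426,238) and side (368,359). I let the arm settle and hand in.

Emit:
{"name": "arm_command", "arguments": {
  "rotation": [
    [0,0,0],
    [0,0,0],
    [0,0,0],
    [0,0,0],
    [0,0,0]
  ],
  "offset": [
    [0,0,0],
    [0,0,0],
    [0,0,0],
    [0,0,0],
    [0,0,0]
  ],
  "hand": [100,100,100,100,100]
}}

```text
time_s: 26.33
eef_pos: [0.4992, -0.1235, 0.2308]
orientation: [0.707, 0.707, 0.0, -0.0]
force: [-0.3, -0.3, -0.6]
grip_width: 0.0852
```

```bash
python3 -c "
from plant import ticket
print(ticket.hand_in())"
```

```text
the job is handed in; nothing more can be done
None
```

The job is done and handed in at about 26 s. All four jars stand upright in size order, with XL on pad d next to the valve, then L on c, M on b and S on a at the far end.

- **Centring:** the last check puts the scene camera's readings within 2 mm of each pad centre. The side camera agrees except for M, which it puts about 3 mm off in x. The two cameras differ by up to 3 mm in y, opposite in sign, which fits the calibration error.
- **Heights:** cap tops read 96–133 mm, matching each jar standing flat on its pad.
- **Coupling and force:** the coupling shows at the same place in both cameras before and after. The highest tool force in any move report was about 15 N.
- **Deviation:** the arm stopped about 14 mm short when descending on M, so M was gripped nearer its cap with a 0.6° tool tilt. I kept that tilt until release, and M stands upright.

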